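Pack the radio's parts into the fitted tray

ROBOT

A 7-joint arm with a two-finger parallel gripper is mounted at the origin on the work surface. World frame = base frame: x ahead of the robot, y to its left, z up, the work surface at z = 0. Lengths are in m, angles in degrees, forces in N, time in s.
With the tool pointing down it reaches from about 0.425 to 0.875 m from the base axis. Payload 4.7 kg.
Tool frame: the origin (TCP) lies between the finger pads; the fingertips stand 14 mm ahead of it and the grasp point (between the pads) lies 5 mm behind it; z points along the fingers, y is the line along which they close (so a half turn about z gives the same grasp; the last joint's range is limited). The gripper opens to 85 mm and grips with 20 to 120 N. Pads are 22 mm wide; open, the fingers measure 114 mm over their backs; the gripper's body (76 mm by 85 mm) begins 54 mm behind the grasp point. The pads swing forward as they close: fully open they stand 13 mm farther back than shut.
Start: joints at [68.245, 18.392, -4.016, 83.108, 1.295, 78.541, -3.26], TCP at [0.249, -0.6, 0.245] pointing down, gripper open.
Joint ranges: [-163.93, 163.93], [-17.29, 119.83], [-79.2, 71.16], [3.27, 140.29], [-89.18, 269.18], [5.43, 117.66], [-154.24, 154.24]. Speed limits (degrees/s): [147.25, 147.25, 180, 180, 180, 180, 180].

INTERFACE

Orientations are given as a 3x3 rotation matrix whose columns are the frame's x, y, z axes.
In Python, from workcell import manip gives the robot as it stands.
- The arm moves only by the tool play_rows, never from a script. Its argument "moves" is a list of rows, each a list of 7 numbers: the shift along the tool's x, y, z in m, then the turn, a rotation vector about the tool's x, y, z in degrees, then the finger opening in m, from 0 to 0.0854. A call has 1 to 20 rows; each row shifts and turns the commanded pose from where the row before left it, along the tool's axes as they then stand; what a row does not reach is not made up. A row lasts 1/8 s, in which the tool goes at most 62.5 mm and 10.7 degrees, less where a joint would pass 70% of its speed; a pose out of reach is approached as far as the arm can. A call with a gripper value outside its range is refused whole. The fingers move at their own pace and stop on an object; "force" is the grip in N (left out, the last holds). Time passes only in rows, so rows that do not move let the fingers close. It gives the time, the measured TCP pose, the force, the opening and the grip force at its end, in the units of the state.
- manip.state(): the state, without advancing time (a new reading comes with each control period).
- manip.grab_frame(name): name is "scene" or "side" or "wrist"; returns a dict with "pixels" (384x512x3 uint8, red, green, blue), "fx", "fy", "cx", "cy" (pixels), "R" (3x3) and "t" (3): a world point X has camera coordinates R X + t; the wrist camera has in their place "T_tool_cam" (4x4, takes a point from camera to tool coordinates, whose origin is the TCP and whose axes are the flange's). Camera axes: x right, y down, z forward; pixel columns grow to the right and rows downward; lengths in m; the calibration is good to about 2 mm. A picture is of the moment at which its call begins: read the wrist's pose just before it. There is no depth.
- manip.hand_in(): hands the job in; it is judged then, once.
The state is a dict: "time_s": time; "joint_pos": joint angles; "joint_vel": joint speeds; "joint_torque": joint torques, N m; "tool_pos": TCP position; "tcp_rot": TCP orientation; "ft_force": force on the tool from outside, world axes, zero at the start; "wrist_torque": the same for the moment, N m; "gripper_width": finger opening in m; "gripper_force": force on a finger pad.
Only numpy, scipy, OpenCV 4.12 (cv2) and the standard library are available. Lean on these libraries where they do the work, as an engineer would, in place of code of your own. Each camera call takes 0.05 s, during which the arm holds its last target. There are 200 camera calls.

TASK

Pack the radio's removed parts into the parts tray: the battery pack, the loudspeaker and the stub antenna, each into the pocket made for it, lying flat on the pocket's floor with the same side up as now, and let go. There are two of each on the mat: take the one whose size suits its pocket with only a few millimetres to spare all round. Leave the larger battery pack, the smaller loudspeaker, the longer antenna and the opened radio where they lie.

Things in the scene. Friction and masses are not known exactly. Their poses are not given: they have to be found in the camera images.
- pocket_battery: grey insert 94 (x) x 66 x 8 mm, fixed; three stand side by side along y, 72 mm apart, in any order, in an aluminium tray (108 x 228 mm, rim 8 mm) on the mat. Origin: centre of its underside. In its middle an oblong pocket 76 mm (x) by 52 mm (y), for the battery pack. Dark pocket floor 3 mm above the origin, top edge 8 mm above.
- pocket_speaker: grey insert 94 (x) x 66 x 8 mm, fixed; three stand side by side along y, 72 mm apart, in any order, in an aluminium tray (108 x 228 mm, rim 8 mm) on the mat. Origin: centre of its underside. In its middle a round pocket 52 mm in diameter, for the loudspeaker. Dark pocket floor 3 mm above the origin, top edge 8 mm above.
- pocket_antenna: grey insert 94 (x) x 66 x 8 mm, fixed; three stand side by side along y, 72 mm apart, in any order, in an aluminium tray (108 x 228 mm, rim 8 mm) on the mat. Origin: centre of its underside. In its middle a narrow pocket 82 mm (x) by 28 mm (y), for the antenna; the antenna may lie either way round. Dark pocket floor 3 mm above the origin, top edge 8 mm above.
- battery: the battery pack that belongs: black plastic block, white label and three brass contacts on top, 64 (x) x 40 (y) x 20 mm high, 0.07 to 0.12 kg, loose. Origin: centre of its underside, x along the 64 mm side, z up. Starts on the fixed blue mat, whose top is 3 mm above the work surface.
- battery_other: look-alike to leave alone: a larger battery pack of the same make-up, 92 (x) x 56 (y) x 20 mm high, too big for the pocket. Origin: centre of its underside. Starts on the fixed blue mat, whose top is 3 mm above the work surface.
- speaker: the loudspeaker that belongs: upright steel drum 40 mm in diameter, 20 mm high, pale cone with a black dome (3 mm proud) on top, 0.045 to 0.08 kg, loose. Origin: centre of its underside, z up. Starts on the fixed blue mat, whose top is 3 mm above the work surface.
- speaker_other: look-alike to leave alone: a smaller loudspeaker, 26 mm in diameter, 20 mm high, much too small for the pocket. Origin: centre of its underside. Starts on the fixed blue mat, whose top is 3 mm above the work surface.
- antenna: the stub antenna that belongs: black rubber bar of square section, 72 mm long (x) in all, 16 mm wide (y) and 16 mm high; the last 12 mm towards +x are a thinner brass connector, 10 mm in diameter; 0.022 to 0.04 kg, loose. Origin: centre of its underside, x along its length, z up. Starts on the fixed blue mat, whose top is 3 mm above the work surface.
- antenna_other: look-alike to leave alone: a longer antenna, 116 mm long, same 16 x 16 mm section and brass end, too long for the pocket. Origin: centre of its underside. Starts on the fixed blue mat, whose top is 3 mm above the work surface.
- radio: the opened hand-held radio, to be left alone: black shell open at the top with a green circuit board inside, 118 (x) x 56 (y) x 22 mm high, loose. Origin: centre of its underside. Starts on the fixed blue mat, whose top is 3 mm above the work surface.

How it is judged (in metres and radians):
At the end, for the whole second after the job is handed in: Battery (64 mm), loudspeaker (40 mm) and antenna (72 mm) each lie in their own pocket: within 12 mm of its centre in plan, 2 mm of its floor in height, tilt under 0.05 rad, at rest under 20 mm/s. The three look-alikes and the radio are within 20 mm of where they started (horizontal distance between battery and pocket_battery below 0.012 m and z of battery in the frame of pocket_battery between 0.001 and 0.005 m and angle between each of battery, speaker, antenna's own z axis and vertical below 0.05 rad and linear speed of each of battery, speaker, antenna below 0.02 m/s and horizontal distance between speaker and pocket_speaker below 0.012 m and z of speaker in the frame of pocket_speaker between 0.001 and 0.005 m and horizontal distance between antenna and pocket_antenna below 0.012 m and z of antenna in the frame of pocket_antenna between 0.001 and 0.005 m and distance of each of battery_other, speaker_other, antenna_other, radio from where it was at the start of the episode below 0.02 m); the robot touches nothing.
It fails at once if the larger battery pack is moved more than 20 mm (distance of battery_other from where it was at the start of the episode above 0.02 m).
It fails at once if the smaller loudspeaker is moved more than 20 mm (distance of speaker_other from where it was at the start of the episode above 0.02 m).
It fails at once if the longer antenna is moved more than 20 mm (distance of antenna_other from where it was at the start of the episode above 0.02 m).
It fails at once if the opened radio is moved more than 20 mm (distance of radio from where it was at the start of the episode above 0.02 m).
It also fails if it takes over 80 s, if anything falls off the work surface, if the arm or the gripper's body presses on something with over 40 N, if the wrist force passes 120 N, or if a joint passes its speed limit or range.

## Working session

There is one attempt and no reset: what is moved stays moved. The work goes in short steps, Python scripts to look and compute and a tool call to move; the robot and the scene stay as the last step left them, time stands still between calls to the robot, and variables do not carry over. Pictures are saved under pics/ and viewed, at most 14 in all, crops included, and the job is handed in when it is done.

Besides the shell and the picture viewer there is one more tool, called after "Request:" as name(argument=value, ...), one argument or row to a line, values as JSON. play_rows: Moves the arm, as the interface text tells. Its arguments: {"type":"object","properties":{"moves":{"type":"array","items":{"type":"array","items":{"type":"number"}}},"force":{"type":"number"}},"required":["moves"]}

```bash
mkdir -p pics; cat > h.py <<'E'
import numpy as np, cv2
from workcell import manip
def save(f,n): cv2.imwrite('pics/'+n,cv2.cvtColor(f["pixels"],cv2.COLOR_RGB2BGR))
def ray(f,uv,z):
    R=np.array(f["R"]);t=np.array(f["t"]);c=-R.T@t
    d=R.T@np.array([(uv[0]-f["cx"])/f["fx"],(uv[1]-f["cy"])/f["fy"],1.])
    return c+d*(z-c[2])/d[2]
E
python3 - <<'E'
from h import *
s=manip.state();print(s["tool_pos"],s["tcp_rot"])
for n in("scene","side","wrist"):
    f=manip.grab_frame(n);save(f,n+"0.png")
    import pickle;pickle.dump(f,open(n+"0.pkl","wb"))
    print(n,{k:np.round(v,4).tolist() for k,v in f.items() if k!="pixels"})
    if n!="wrist": print(-np.array(f["R"]).T@f["t"])
E
```

```text
[ 0.24911405 -0.59979626  0.24420981] [[ 9.23467269e-01  3.83676215e-01 -8.74745100e-04]
 [ 3.83677191e-01 -9.23465576e-01  1.77262387e-03]
 [-1.27683369e-04 -1.97257987e-03 -9.99998046e-01]]
scene {'fx': 433.1394, 'fy': 433.1394, 'cx': 257.8887, 'cy': 191.813, 'R': [[0.743, 0.6693, 0.0072], [0.383, -0.4164, -0.8246], [-0.5489, 0.6154, -0.5657]], 't': [-0.416, -0.177, 1.5367]}
[ 1.22032291 -0.74094931  0.72635234]
side {'fx': 485.8112, 'fy': 485.8112, 'cx': 258.0719, 'cy': 182.3981, 'R': [[-0.787, -0.6168, 0.0149], [-0.4742, 0.5892, -0.6542], [0.3947, -0.5219, -0.7562]], 't': [0.44, 0.2727, 1.008]}
[0.07770168 0.63679183 0.93412113]
wrist {'fx': 279.1787, 'fy': 279.1787, 'cx': 255.933, 'cy': 191.314, 'T_tool_cam': [[-0.0002, -0.956, -0.2932, 0.074], [1.0, -0.0002, -0.0001, -0.0], [-0.0, -0.2932, 0.956, -0.1282], [0.0, 0.0, 0.0, 1.0]]}
```

View pics/scene0.png

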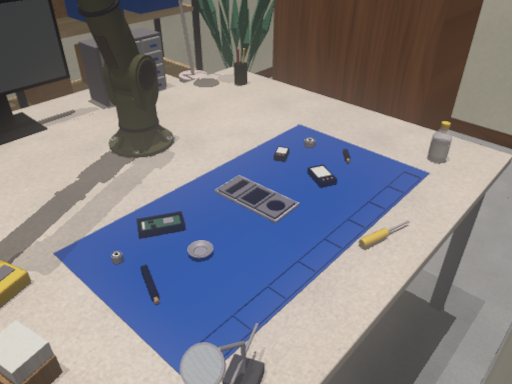

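View pics/side0.png

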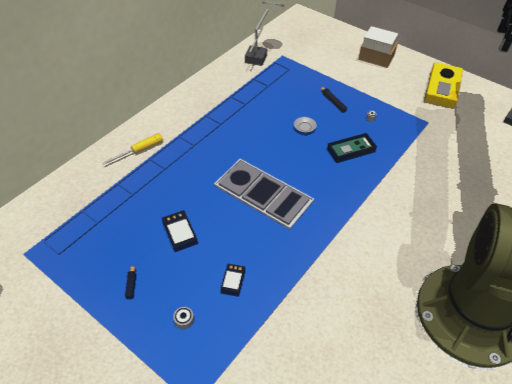

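Scene and side views agree. In the side view the tray runs from (240,178) to (288,206): round pocket, then oblong, then narrow. The small battery is at (233,280) and the big one at (180,230). One speaker is at (183,317) and a smaller one at (372,116). The short antenna is at (131,282) and the long one at (333,99). The radio is at (352,147), with an unrelated dish at (305,125).

```bash
python3 - <<'E'
from h import *
import pickle
for n in("side","scene"):
    f=pickle.load(open(n+"0.pkl","rb"));p=f["pixels"].astype(int)
    hsv=cv2.cvtColor(f["pixels"],cv2.COLOR_RGB2HSV)
    blue=((p[...,2]>p[...,0]+60)&(p[...,2]>90)).astype(np.uint8)
    cs,_=cv2.findContours(blue,cv2.RETR_CCOMP,cv2.CHAIN_APPROX_NONE)
    big=max(cs,key=cv2.contourArea);m=np.zeros_like(blue);cv2.drawContours(m,[cv2.convexHull(big)],-1,1,-1)
    m=m*(1-blue)
    cs,_=cv2.findContours(m,cv2.RETR_EXTERNAL,cv2.CHAIN_APPROX_NONE)
    for c in cs:
        if cv2.contourArea(c)<50: continue
        w=np.array([ray(f,q[0],.013)[:2] for q in c],np.float32)*1000
        r=cv2.minAreaRect(w);print(n,c.mean(0)[0].round(),np.round(r[0]),np.round(r[1]),"ang",round(r[2]),"" )
E
```

```text
side [183. 318.] [454. 379.] [38. 46.] ang 43 
side [130. 283.] [598. 390.] [18. 77.] ang 42 
side [233. 280.] [432. 250.] [41. 72.] ang 27 
side [179. 231.] [611. 229.] [ 57. 103.] ang 63 
side [264. 193.] [531.  17.] [230. 113.] ang 2 
side [351. 147.] [ 440. -255.] [131.  74.] ang 60 
side [305. 124.] [ 590. -250.] [59. 63.] ang 35 
side [371. 116.] [ 463. -400.] [25. 47.] ang 17 
side [333.  99.] [ 587. -395.] [ 26. 123.] ang 69 
scene [209. 352.] [ 811. -420.] [133.  42.] ang 73 
scene [150. 284.] [ 593. -395.] [ 17. 128.] ang 68 
scene [117. 257.] [ 464. -396.] [25. 48.] ang 65 
scene [200. 250.] [ 591. -246.] [64. 72.] ang 42 
scene [160. 224.] [ 440. -248.] [120.  86.] ang 60 
scene [256. 198.] [540.  11.] [234. 118.] ang 2 
scene [322. 176.] [612. 235.] [ 70. 117.] ang 63 
scene [346. 155.] [603. 391.] [19. 94.] ang 42 
scene [281. 154.] [433. 257.] [46. 99.] ang 28 
scene [309. 142.] [455. 387.] [39. 77.] ang 37
```

Request:
play_rows(
  moves=[
    [0,0,0,0,0,7.5,0.085],
    [0,0,0,0,0,7.5,0.085],
    [0,0,0,0,0,7.7,0.085],
    [0.042,-0.04,0,0,0,0,0.085],
    [0.042,-0.04,0,0,0,0,0.085],
    [0.042,-0.04,0,0,0,0,0.085],
    [0.042,-0.04,0,0,0,0,0.085],
    [0.042,-0.04,0,0,0,0,0.085],
    [0.04,-0.04,0,0,0,0,0.085],
    [0,-0.055,0,0,0,0,0.085],
    [0,-0.055,0,0,0,0,0.085],
    [0,-0.055,0,0,0,0,0.085],
    [0,-0.055,0,0,0,0,0.085],
    [0,-0.055,0,0,0,0,0.085],
    [0,-0.055,0,0,0,0,0.085],
    [0,-0.055,0,0,0,0,0.085],
    [0,-0.055,0,0,0,0,0.085],
    [0,-0.055,0,0,0,0,0.085],
    [0,-0.055,0,0,0,0,0.085],
    [0,0,0,0,0,0,0.085],
  ],
)

```text
time_s: 2.65
tool_pos: [0.4996, 0.1949, 0.2453]
tcp_rot: [[1.0, 0.007, -0.001], [0.007, -1.0, 0.003], [-0.001, -0.003, -1.0]]
ft_force: [-0.9, 0.6, -0.3]
gripper_width: 0.0848
gripper_force: 0.0
```

```bash
cat >> h.py <<'E'
def wrist(name):
    s=manip.state();f=manip.grab_frame("wrist")
    Tt=np.eye(4);Tt[:3,:3]=s["tcp_rot"];Tt[:3,3]=s["tool_pos"]
    T=Tt@np.array(f["T_tool_cam"]);f["R"]=T[:3,:3].T;f["t"]=-T[:3,:3].T@T[:3,3]
    save(f,name);print(np.round(s["tool_pos"],4),np.round(s["tcp_rot"],3).tolist(),s["time_s"])
    return f
E
python3 - <<'E'
from h import *
import pickle
f=wrist("w1.png");pickle.dump(f,open("w1.pkl","wb"))
E
```

```text
[0.4996 0.1949 0.2453] [[1.0, 0.007, -0.001], [0.007, -1.0, 0.003], [-0.001, -0.003, -1.0]] 2.65
```

View pics/w1.png

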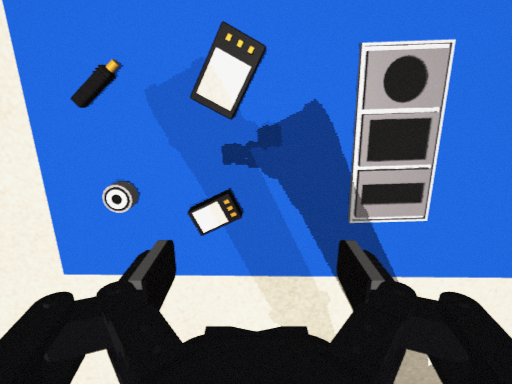

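The wrist view shows the round pocket at (405,78), the battery pocket at (400,139) and the antenna pocket at (393,193), so the tray's long side runs along world x. The small battery is at (215,212), the speaker at (119,197) and the short antenna at (96,83).

```bash
cat >> h.py <<'E'
def blobs(f,z,amin=150,roi=(slice(0,238),slice(30,512))):
    p=f["pixels"].astype(int)
    m=((p[...,2]<p[...,0]+50)).astype(np.uint8);k=np.zeros_like(m);k[roi]=m[roi]
    _meas(f,k,z,amin)
def dark(f,z,roi,amin=100,thr=75):
    m=(f["pixels"].max(2)<thr).astype(np.uint8);k=np.zeros_like(m);k[roi]=m[roi]
    _meas(f,k,z,amin)
def _meas(f,k,z,amin):
    for c in cv2.findContours(k,cv2.RETR_EXTERNAL,cv2.CHAIN_APPROX_NONE)[0]:
        if cv2.contourArea(c)<amin: continue
        w=np.array([ray(f,q[0],z)[:2] for q in c],np.float32)*1000
        r=cv2.minAreaRect(w);print(c.mean(0)[0].round(),np.round(r[0],1),np.round(r[1],1),"ang",round(r[2],1))
E
python3 - <<'E'
from h import *
import pickle
f=pickle.load(open("w1.pkl","rb"))
blobs(f,.013);print("pockets");dark(f,.008,(slice(40,220),slice(355,450)))
# sharp check: brass side of battery & antenna
p=f["pixels"].astype(int);m=((p[...,0]>150)&(p[...,2]<100)).astype(np.uint8);print("brass");_ = __import__("h")._meas(f,m,.02,5)
E
```

```text
[215. 212.] [432.  251.6] [43.8 67.7] ang 26.4
[120. 196.] [454.3 380.4] [39.7 49.9] ang 40.2
[ 37. 187.] [465.9 481.8] [ 34.7 158.8] ang 77.0
[97. 82.] [599.  389.4] [21.2 74.1] ang 39.6
[398. 128.] [533.3  16.5] [226.3 110.4] ang 2.3
[227.  70.] [611.3 230.4] [57.1 92.9] ang 62.9
pockets
[392. 193.] [460.    8.7] [28.2 83.2] ang 2.6
[398. 139.] [532.8  11.3] [52.6 76.9] ang 1.9
[405.  78.] [605.5  14.6] [50.8 50.9] ang 67.4
brass
[233. 214.] [432.3 225.8] [4.4 7.2] ang 28.3
[230. 208.] [441.4 230.3] [4.4 6.9] ang 28.2
[226. 201.] [450.5 234.3] [4.3 6.8] ang 0.4
[111.  65.] [617.2 364.8] [ 8.1 11.5] ang 39.3
[250.  49.] [635.1 202.5] [5.  7.3] ang 61.1
[239.  43.] [641.6 214.8] [5.7 6.2] ang 89.5
[228.  37.] [647.9 227.6] [5.6 7. ] ang 65.9
```

Request:
play_rows(
  moves=[
    [-0.011,-0.0463,0.03,0,0,0,0.085],
    [-0.011,-0.0463,0.03,0,0,0,0.085],
    [-0.011,-0.0463,0.03,0,0,0,0.085],
    [-0.0113,-0.0464,0.03,0,0,0,0.085],
    [0,0,0.03,0,0,0,0.085],
    [0,0,0.03,0,0,0,0.085],
    [0,0,0.023,0,0,0,0.085],
    [0,0,0.02,0,0,0,0.085],
    [0,0,0,0,0,0,0.085],
    [0,0,0,0,0,0,0.085],
  ],
)

```text
time_s: 3.95
tool_pos: [0.4581, 0.3746, 0.023]
tcp_rot: [[1.0, -0.003, 0.001], [-0.003, -1.0, 0.0], [0.001, -0.001, -1.0]]
ft_force: [-0.3, -0.7, 0.3]
gripper_width: 0.0849
gripper_force: 0.0
```

```bash
python3 - <<'E'
from h import *
f=wrist("w2.png");print(np.round(manip.state()["joint_pos"],1))
E
```

```text
[0.4581 0.3746 0.023 ] [[1.0, -0.003, 0.001], [-0.003, -1.0, 0.0], [0.001, -0.001, -1.0]] 3.95
[  -9.6   28.7  -39.4  103.1   21.6   55.8 -148. ]
```

View pics/w2.png

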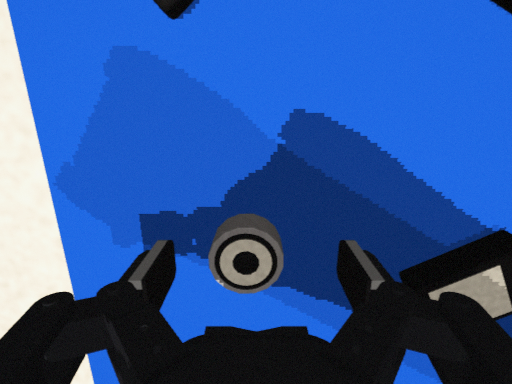

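Drum sits between the open fingers, top at about (246,262).

```bash
python3 - <<'E'
from h import *
s=manip.state();f=wrist("w2b.png")
for uv in [(246,262)]: print(ray(f,uv,.024))
E
```

```text
[0.4582 0.3749 0.0234] [[1.0, -0.003, 0.002], [-0.003, -1.0, 0.001], [0.002, -0.001, -1.0]] 4.0
[0.45486929 0.37982651 0.024     ]
```

Request:
play_rows(
  force=40,
  moves=[
    [-0.003,-0.005,0,0,0,0,0.085],
    [0,0,0,0,0,0,0.085],
    [0,0,0,0,0,0,0.03],
    [0,0,0,0,0,0,0.03],
    [0,0,0,0,0,0,0.03],
    [0,0,0,0,0,0,0.03],
    [0,0,0,0,0,0,0.03],
    [0,0,-0.02,0,0,0,0.03],
    [0,0,-0.05,0,0,0,0.03],
    [0,0,0,0,0,0,0.03],
  ],
)

```text
time_s: 5.3
tool_pos: [0.4565, 0.3821, 0.0974]
tcp_rot: [[1.0, -0.002, 0.007], [-0.002, -1.0, 0.005], [0.007, -0.005, -1.0]]
ft_force: [0.2, 0.3, -0.4]
gripper_width: 0.0383
gripper_force: 40.3
```

```bash
python3 - <<'E'
from h import *
f=wrist("w3.png");print(np.round(manip.state()["joint_pos"],1))
E
```

```text
[0.4565 0.3821 0.0974] [[1.0, -0.002, 0.007], [-0.002, -1.0, 0.005], [0.007, -0.005, -1.0]] 5.3
[  -7.9   23.7  -41.9  100.2   17.6   62.6 -145.7]
```

View pics/w3.png

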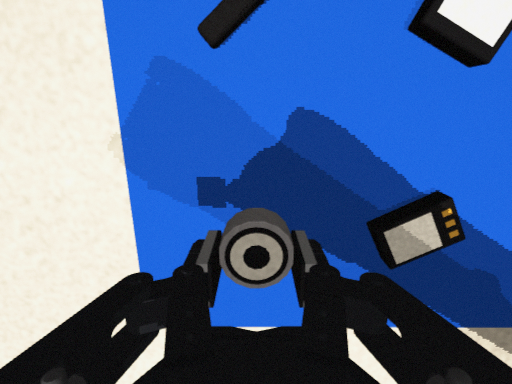

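Drum held centrally, seen at (256,255).

Request:
play_rows(
  moves=[
    [0.0186,0.0459,0,0,0,0,0.03],
    [0.0186,0.0459,0,0,0,0,0.03],
    [0.0186,0.0459,0,0,0,0,0.03],
    [0.0186,0.0459,0,0,0,0,0.03],
    [0.0186,0.0459,0,0,0,0,0.03],
    [0.0186,0.0459,0,0,0,0,0.03],
    [0.0186,0.0459,0,0,0,0,0.03],
    [0.0186,0.0459,0,0,0,0,0.03],
    [0,0,0,0,0,0,0.03],
    [0,0,0,0,0,0,0.03],
  ],
)

```text
time_s: 6.6
tool_pos: [0.6014, 0.0125, 0.0915]
tcp_rot: [[1.0, -0.002, -0.002], [-0.002, -1.0, 0.001], [-0.002, -0.001, -1.0]]
ft_force: [-0.4, 1.2, -0.7]
gripper_width: 0.0384
gripper_force: 40.4
```

```bash
python3 - <<'E'
from h import *
f=wrist("w4.png");print(np.round(manip.state()["joint_pos"],1))
import pickle;pickle.dump(f,open("w4.pkl","wb"))
dark(f,.008,(slice(0,384),slice(0,512)),400)
E
```

```text
[0.6014 0.0125 0.0915] [[1.0, -0.002, -0.002], [-0.002, -1.0, 0.001], [-0.002, -0.001, -1.0]] 6.6
[  23.8   23.   -33.5   99.1   14.1   62.2 -104.3]
[262. 327.] [492.7  13.3] [514.4 168.4] ang 89.9
[256. 255.] [552.7  12.4] [53.2 53.9] ang 89.9
[250. 193.] [609.5  17.3] [41.5 52.5] ang 6.1
[ 10. 194.] [600.6 205.6] [24.4 97.2] ang 74.7
```

View pics/w4.png

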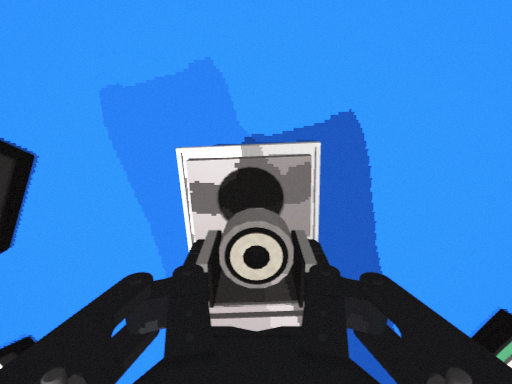

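Held drum is at (256,255). The round pocket shows behind it, centred near column 250 with its far edge at row 167.

Request:
play_rows(
  moves=[
    [0.003,-0.0035,0,0,0,0,0.03],
    [0,0,0.025,0,0,0,0.03],
    [0,0,0.02,0,0,0,0.03],
    [0,0,0.01,0,0,0,0.03],
    [0,0,0,0,0,0,0.03],
    [0,0,0,0,0,0,0.03],
  ],
)

```text
time_s: 7.4
tool_pos: [0.6059, 0.0156, 0.0379]
tcp_rot: [[1.0, -0.002, 0.001], [-0.002, -1.0, 0.0], [0.001, -0.0, -1.0]]
ft_force: [0.6, 0.2, -1.2]
gripper_width: 0.0382
gripper_force: 40.4
```

Request:
play_rows(
  moves=[
    [0,0,0.006,0,0,0,0.03],
    [0,0,0,0,0,0,0.03],
    [0,0,0.002,0,0,0,0.03],
    [0,0,0,0,0,0,0.03],
  ],
)

```text
time_s: 7.9
tool_pos: [0.6052, 0.0154, 0.0292]
tcp_rot: [[1.0, -0.002, -0.0], [-0.002, -1.0, -0.0], [-0.0, 0.0, -1.0]]
ft_force: [-0.0, 0.2, 0.1]
gripper_width: 0.0385
gripper_force: 40.4
```

Request:
play_rows(
  moves=[
    [0,0,0.001,0,0,0,0.03],
    [0,0,0,0,0,0,0.03],
  ],
)

```text
time_s: 8.15
tool_pos: [0.6055, 0.0155, 0.0285]
tcp_rot: [[1.0, -0.002, 0.0], [-0.002, -1.0, -0.0], [0.0, 0.0, -1.0]]
ft_force: [-0.2, -0.2, 1.5]
gripper_width: 0.038
gripper_force: 40.6
```

Request:
play_rows(
  moves=[
    [0,0,0.001,0,0,0,0.03],
    [0,0,0,0,0,0,0.03],
  ],
)

```text
time_s: 8.4
tool_pos: [0.6055, 0.0155, 0.0285]
tcp_rot: [[1.0, -0.002, 0.0], [-0.002, -1.0, -0.001], [0.0, 0.001, -1.0]]
ft_force: [-3.1, -1.2, 8.2]
gripper_width: 0.0382
gripper_force: 41.1
```

Request:
play_rows(
  moves=[
    [0,0,0,0,0,0,0.06],
    [0,0,0,0,0,0,0.06],
    [0,0,0,0,0,0,0.06],
    [0,0,-0.03,0,0,0,0.085],
    [0,0,-0.05,0,0,0,0.085],
    [-0.0347,-0.0472,0,0,0,0,0.085],
    [-0.0347,-0.0472,0,0,0,0,0.085],
    [-0.0347,-0.0472,0,0,0,0,0.085],
    [-0.0347,-0.0472,0,0,0,0,0.085],
    [-0.0347,-0.0472,0,0,0,0,0.085],
    [0,0,0,0,0,9.2,0.085],
    [0,0,0,0,0,9.2,0.085],
    [0,0,0,0,0,9.2,0.085],
    [0,0,0,0,0,9.1,0.085],
    [0,0,0,0,0,9.1,0.085],
    [0,0,0,0,0,9.1,0.085],
    [0,0,0,0,0,9.1,0.085],
    [0,0,0,0,0,0,0.085],
    [0,0,0,0,0,0,0.085],
  ],
)

```text
time_s: 10.78
tool_pos: [0.4255, 0.2442, 0.0821]
tcp_rot: [[0.811, -0.583, -0.05], [-0.585, -0.81, -0.032], [-0.022, 0.055, -0.998]]
ft_force: [-0.1, -0.5, -0.8]
gripper_width: 0.0852
gripper_force: 0.0
```

```bash
python3 - <<'E'
from h import *
f=wrist("w5.png");print(np.round(manip.state()["joint_pos"],1))
import pickle;pickle.dump(f,open("w5.pkl","wb"))
blobs(f,.013,800,(slice(0,384),slice(160,345)))
p=f["pixels"].astype(int);m=((p[...,0]>120)&(p[...,2]<p[...,0]*.6)).astype(np.uint8);__import__("h")._meas(f,m,.023,10)
E
```

```text
[0.4255 0.2442 0.0821] [[0.811, -0.583, -0.05], [-0.585, -0.81, -0.032], [-0.022, 0.055, -0.998]] 10.775
[ -57.9   10.6   27.3  114.2   -5.5   59.9 -153.8]
[266. 335.] [337.2 297.4] [176.2 155.2] ang 50.1
[237. 205.] [431.  252.1] [42.2 68.8] ang 26.6
[265. 188.] [434.1 225.7] [4.5 6.5] ang 29.2
[252. 182.] [442.9 230.1] [5.  6.7] ang 26.2
[239. 176.] [451.8 234.5] [4.9 6.7] ang 27.3
```

View pics/w5.png

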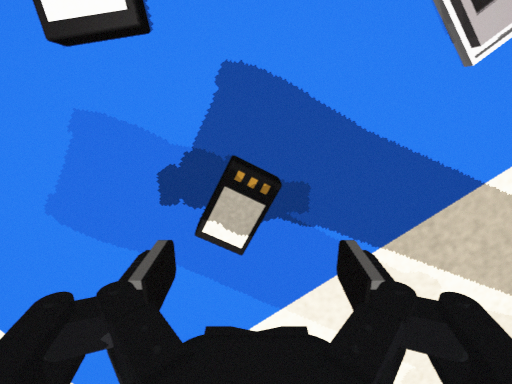

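The wrist reached joint 7's limit, so I'll turn the other way, for the same grasp from a half turn. The battery is at (237,205).

Request:
play_rows(
  moves=[
    [0,0,-0.03,0,0,0,0.085],
    [0,0,0,0,0,-10,0.085],
    [0,0,0,0,0,-10,0.085],
    [0,0,0,0,0,-10,0.085],
    [0,0,0,0,0,-10,0.085],
    [0,0,0,0,0,-10,0.085],
    [0,0,0,0,0,-10,0.085],
    [0,0,0,0,0,-10,0.085],
    [0,0,0,0,0,-10,0.085],
    [0,0,0,0,0,-10,0.085],
    [0,0,0,0,0,-10,0.085],
    [0,0,0,0,0,0,0.085],
  ],
)

```text
time_s: 12.32
tool_pos: [0.4282, 0.2432, 0.1123]
tcp_rot: [[0.44, 0.897, -0.05], [0.897, -0.441, -0.031], [-0.05, -0.031, -0.998]]
ft_force: [0.2, 0.1, -0.2]
gripper_width: 0.085
gripper_force: 0.0
```

```bash
python3 - <<'E'
from h import *
print(np.round(manip.state()["joint_pos"],1))
E
```

```text
[-55.4   8.3  24.5 112.4  -3.7  63.5 -55.4]
```

Request:
play_rows(
  moves=[
    [0,0,0,-1.8,2.9,0,0.085],
    [0,0,0,0,0,-8.7,0.085],
    [0,0,0,0,0,-8.7,0.085],
    [0,0,0,0,0,-8.7,0.085],
    [0,0,0,0,0,-8.7,0.085],
    [0,0,0,0,0,-8.7,0.085],
    [0,0,0,0,0,-8.7,0.085],
    [0,0,0,0,0,0,0.085],
    [0,0,0,0,0,0,0.085],
  ],
)

```text
time_s: 13.45
tool_pos: [0.4278, 0.2438, 0.1122]
tcp_rot: [[-0.438, 0.899, 0.001], [0.899, 0.438, -0.0], [-0.001, 0.001, -1.0]]
ft_force: [-0.1, -0.2, -0.2]
gripper_width: 0.0849
gripper_force: 0.0
```

```bash
cat >> h.py <<'E'
def go(x,y,z,yaw):
    "tool-frame shift first, then turn, to reach world x,y,z with tool x axis at yaw deg, pointing down"
    from scipy.spatial.transform import Rotation as Ro
    s=manip.state();R=np.array(s["tcp_rot"]);a=np.radians(yaw)
    D=np.array([[np.cos(a),np.sin(a),0],[np.sin(a),-np.cos(a),0],[0,0,-1]])
    print("shift mm",np.round(R.T@(np.array([x,y,z])-s["tool_pos"])*1000,1),"rotvec",np.round(Ro.from_matrix(R.T@D).as_rotvec(degrees=True),2),"pos",np.round(s["tool_pos"],4),"j",np.round(s["joint_pos"],1),"t",s["time_s"])
E
python3 - <<'E'
from h import *
go(.4318,.2518,.1,116.4)
f=wrist("w6.png")
blobs(f,.013,800,(slice(0,384),slice(180,330)))
E
```

```text
shift mm [ 5.5  7.1 12.2] rotvec [ 0.04  0.04 -0.42] pos [0.4278 0.2438 0.1122] j [-53.4   5.6  21.7 114.9  -2.3  59.9  -4.6] t 13.45
[0.4278 0.2438 0.1122] [[-0.438, 0.899, 0.001], [0.899, 0.438, -0.0], [-0.001, 0.001, -1.0]] 13.45
[254. 358.] [502.1  86.2] [160.8  74.3] ang 26.0
[266. 191.] [433.  250.6] [40.9 68.1] ang 26.4
```

Request:
play_rows(
  force=40,
  moves=[
    [0.0055,0.007,0.03,0,0,-0.4,0.085],
    [0,0,0.03,0,0,0,0.085],
    [0,0,0.018,0,0,0,0.085],
    [0,0,0.0105,0,0,0,0.085],
    [0,0,0,0,0,0,0.085],
    [0,0,0,0,0,0,0.085],
    [0,0,0,0,0,0,0.03],
    [0,0,0,0,0,0,0.03],
    [0,0,0,0,0,0,0.03],
    [0,0,0,0,0,0,0.03],
    [0,0,0,0,0,0,0.03],
  ],
)

```text
time_s: 14.88
tool_pos: [0.432, 0.2524, 0.0242]
tcp_rot: [[-0.448, 0.894, 0.002], [0.894, 0.448, 0.0], [-0.001, 0.001, -1.0]]
ft_force: [-0.1, 0.3, 5.4]
gripper_width: 0.0391
gripper_force: 41.6
```

Request:
play_rows(
  moves=[
    [0,0,-0.02,0,0,0,0.03],
    [0,0,-0.055,0,0,0,0.03],
    [-0.0433,-0.0029,0,0,0,0,0.03],
    [-0.0433,-0.0029,0,0,0,0,0.03],
    [-0.0433,-0.0029,0,0,0,0,0.03],
    [-0.0433,-0.0029,0,0,0,0,0.03],
    [-0.0433,-0.0029,0,0,0,0,0.03],
    [-0.0433,-0.0029,0,0,0,0,0.03],
    [0,0,0,0,0,8.1,0.03],
    [0,0,0,0,0,8.1,0.03],
    [0,0,0,0,0,8.1,0.03],
    [0,0,0,0,0,0,0.03],
    [0,0,0,0,0,0,0.03],
  ],
)

```text
time_s: 16.5
tool_pos: [0.5321, 0.0122, 0.0985]
tcp_rot: [[-0.043, 0.999, 0.0], [0.999, 0.043, -0.001], [-0.001, 0.0, -1.0]]
ft_force: [1.2, 1.1, -1.0]
gripper_width: 0.0388
gripper_force: 40.9
```

```bash
python3 - <<'E'
from h import *
go(.533,.0125,.04,92.3)
f=wrist("w7.png")
m=f["pixels"]
E
```

```text
shift mm [ 0.3  0.9 58.5] rotvec [0.01 0.04 0.19] pos [0.5321 0.0122 0.0985] j [-37.1  12.8  36.7 110.8  -8.8  59.2   5.9] t 16.5
[0.5321 0.0122 0.0985] [[-0.043, 0.999, 0.0], [0.999, 0.043, -0.001], [-0.001, 0.0, -1.0]] 16.5
```

View pics/w7.png

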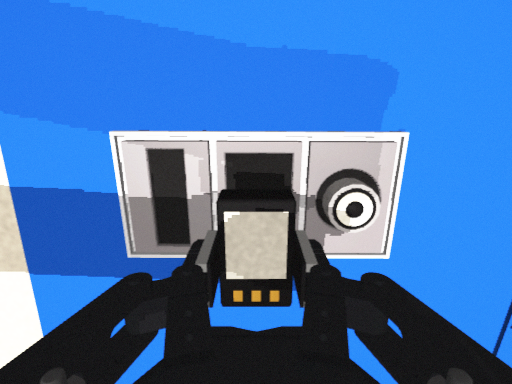

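The speaker sits in its pocket at (355,210). The held battery is at (256,250), over the middle pocket, whose visible far edge is at row 153, columns 225–294.

```bash
python3 - <<'E'
from h import *
import cv2
s=manip.state();f=wrist("w7b.png")
for uv in [(225,153),(294,153),(148,149),(185,149),(155,246),(189,244)]: print(uv,ray(f,uv,.010)[:2].round(4))
# battery top at TCP height ~ .1
for uv in [(224,212),(289,212),(228,279),(285,279)]: print(uv,(ray(f,uv,s["tool_pos"][2]-.001)-s["tool_pos"]).round(4)[:2])
E
```

```text
[0.5322 0.0122 0.0986] [[-0.043, 0.999, 0.0], [0.999, 0.043, -0.001], [-0.001, 0.0, -1.0]] 16.55
(225, 153) [0.5058 0.0503]
(294, 153) [0.5595 0.0526]
(148, 149) [0.446  0.0509]
(185, 149) [0.4747 0.0521]
(155, 246) [ 0.4462 -0.033 ]
(189, 244) [ 0.4756 -0.0298]
(224, 212) [-0.0175  0.0234]
(289, 212) [0.0147 0.0248]
(228, 279) [-0.015  -0.0149]
(285, 279) [ 0.0155 -0.0136]
```

Request:
play_rows(
  moves=[
    [0.001,0.001,0.02,0,0,0,0.03],
    [0,0,0.025,0,0,0,0.03],
    [0,0,0.015,0,0,0,0.03],
    [0,0,0.006,0,0,0,0.03],
    [0,0,0,0,0,0,0.03],
    [0,0,0,0,0,0,0.03],
  ],
)

```text
time_s: 17.35
tool_pos: [0.5341, 0.0131, 0.0336]
tcp_rot: [[-0.041, 0.999, 0.002], [0.999, 0.041, -0.0], [-0.0, 0.002, -1.0]]
ft_force: [0.2, -0.4, -2.2]
gripper_width: 0.0389
gripper_force: 40.8
```

Request:
play_rows(
  moves=[
    [0,0,0.003,0,0,0,0.03],
    [0,0,0,0,0,0,0.03],
    [0,0,0.001,0,0,0,0.03],
    [0,0,0,0,0,0,0.03],
  ],
)

```text
time_s: 17.85
tool_pos: [0.5342, 0.0132, 0.0302]
tcp_rot: [[-0.041, 0.999, 0.002], [0.999, 0.041, 0.0], [0.0, 0.002, -1.0]]
ft_force: [-2.4, 0.0, 9.5]
gripper_width: 0.0391
gripper_force: 42.0
```

Request:
play_rows(
  moves=[
    [0,0,0.001,0,0,0,0.03],
    [0,0,0,0,0,0,0.03],
  ],
)

```text
time_s: 18.1
tool_pos: [0.5342, 0.0132, 0.0302]
tcp_rot: [[-0.041, 0.999, 0.001], [0.999, 0.041, 0.001], [0.001, 0.001, -1.0]]
ft_force: [-5.3, -0.5, 17.8]
gripper_width: 0.0389
gripper_force: 43.0
```

Request:
play_rows(
  moves=[
    [0,0,0,0,0,0,0.052],
    [0,0,0,0,0,0,0.052],
    [0,0,0,0,0,0,0.052],
    [0,0,-0.03,0,0,0,0.052],
    [0,0,-0.06,0,0,0,0.052],
    [0.0466,0.01,0,0,0,0,0.085],
    [0.0466,0.01,0,0,0,0,0.085],
    [0.0466,0.01,0,0,0,0,0.085],
    [0.0466,0.01,0,0,0,0,0.085],
    [0.0466,0.01,0,0,0,0,0.085],
    [0.0466,0.01,0,0,0,0,0.085],
    [0.0466,0.01,0,0,0,0,0.085],
    [0.0466,0.01,0,0,0,0,0.085],
    [0,0,0,0,0,-9.4,0.085],
    [0,0,0,0,0,-9.4,0.085],
    [0,0,0,0,0,-9.4,0.085],
    [0,0,0,0,0,-9.4,0.085],
    [0,0,0,0,0,0,0.085],
    [0,0,0,0,0,0,0.085],
  ],
)

```text
time_s: 20.48
tool_pos: [0.598, 0.3888, 0.1173]
tcp_rot: [[-0.64, 0.768, 0.0], [0.768, 0.64, -0.001], [-0.001, -0.0, -1.0]]
ft_force: [-0.0, 0.8, 0.3]
gripper_width: 0.0851
gripper_force: 0.0
```

```bash
python3 - <<'E'
from h import *
go(.599,.389,.0235,130)
f=wrist("w8.png")
blobs(f,.011,400,(slice(0,384),slice(180,330)))
p=f["pixels"].astype(int);m=((p[...,0]>120)&(p[...,2]<p[...,0]*.6)).astype(np.uint8);__import__("h")._meas(f,m,.011,10)
E
```

```text
shift mm [-0.4  1.  93.8] rotvec [-0.02  0.05 -0.21] pos [0.598  0.3888 0.1173] j [-49.1  31.3  19.7  82.  -10.8  68.5  11.7] t 20.475
[0.598  0.3888 0.1173] [[-0.64, 0.768, 0.0], [0.768, 0.64, -0.001], [-0.001, -0.0, -1.0]] 20.475
[243. 348.] [703.4 265.7] [165.3 129.9] ang 35.2
[259. 192.] [599.4 389.8] [16.2 74.1] ang 41.1
[294.  32.] [537.9 512.1] [104.1  48.1] ang 0.0
[259. 227.] [619.8 365.8] [ 7.4 11. ] ang 39.8
```

View pics/w8.png

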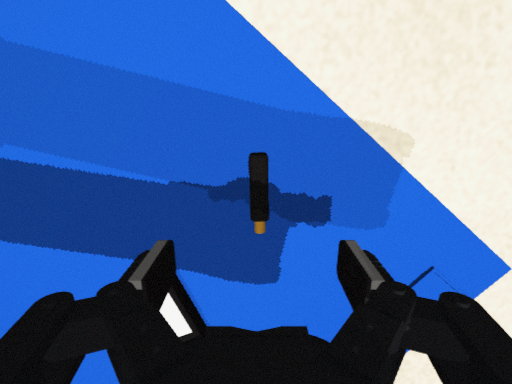

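The antenna stands between the fingers, with the rubber at (259,187) and the brass end at (259,227) toward the gripper.

Request:
play_rows(
  force=40,
  moves=[
    [0,0.0017,0.03,0,0,-0.5,0.085],
    [0,0,0.03,0,0,0,0.085],
    [0,0,0.02,0,0,0,0.085],
    [0,0,0.0135,0,0,0,0.06],
    [0,0,0,0,0,0,0.06],
    [0,0,0,0,0,0,0.06],
    [0,0,0,0,0,0,0.005],
    [0,0,0,0,0,0,0.005],
    [0,0,0,0,0,0,0.005],
    [0,0,0,0,0,0,0.005],
    [0,0,0,0,0,0,0.005],
    [0,0,0,0,0,0,0.005],
  ],
)

```text
time_s: 22.02
tool_pos: [0.5999, 0.3902, 0.0249]
tcp_rot: [[-0.649, 0.761, 0.002], [0.761, 0.649, 0.0], [-0.001, 0.001, -1.0]]
ft_force: [0.6, -0.4, 5.4]
gripper_width: 0.0145
gripper_force: 40.8
```

Request:
play_rows(
  moves=[
    [0,0,-0.02,0,0,0,0.005],
    [0,0,-0.06,0,0,0,0.005],
    [-0.0249,-0.0441,0,0,0,0,0.005],
    [-0.0249,-0.0441,0,0,0,0,0.005],
    [-0.0249,-0.0441,0,0,0,0,0.005],
    [-0.0249,-0.0441,0,0,0,0,0.005],
    [-0.0249,-0.0441,0,0,0,0,0.005],
    [-0.0249,-0.0441,0,0,0,0,0.005],
    [-0.0249,-0.0441,0,0,0,0,0.005],
    [-0.0249,-0.0441,0,0,0,0,0.005],
    [0,0,0,0,0,9.6,0.005],
    [0,0,0,0,0,9.5,0.005],
    [0,0,0,0,0,9.5,0.005],
    [0,0,0,0,0,9.5,0.005],
    [0,0,0,0,0,0,0.005],
    [0,0,0,0,0,0,0.005],
  ],
)

```text
time_s: 24.02
tool_pos: [0.4601, 0.0095, 0.1045]
tcp_rot: [[-0.044, 0.999, 0.001], [0.999, 0.044, -0.0], [-0.0, 0.001, -1.0]]
ft_force: [-0.1, 1.0, -0.3]
gripper_width: 0.0149
gripper_force: 40.2
```

```bash
python3 - <<'E'
from h import *
go(.4606,.010,.04,92.3)
f=wrist("w9.png")
E
```

```text
shift mm [ 0.5  0.5 64.5] rotvec [0.06 0.02 0.19] pos [0.4601 0.0095 0.1045] j [-35.2   1.9  31.5 119.7  -1.1  58.6  -0.7] t 24.025
[0.4601 0.0095 0.1045] [[-0.044, 0.999, 0.001], [0.999, 0.044, -0.0], [-0.0, 0.001, -1.0]] 24.025
```

View pics/w9.png

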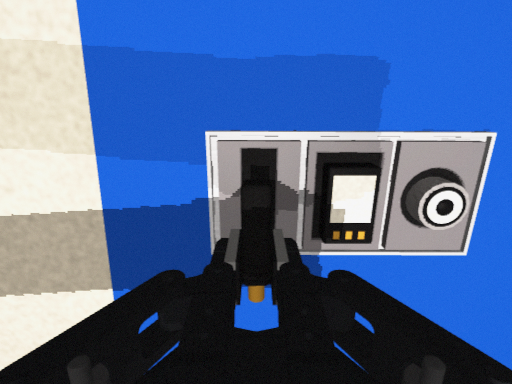

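The battery lies in its pocket at (350,205). The antenna is held over the narrow pocket, columns 241–277 at row 150.

Request:
play_rows(
  moves=[
    [0.0005,0.001,0.025,0,0,0,0.005],
    [0,0,0.025,0,0,0,0.005],
    [0,0,0.015,0,0,0,0.005],
    [0,0,0.005,0,0,0,0.005],
    [0,0,0,0,0,0,0.005],
    [0,0,0,0,0,0,0.005],
  ],
)

```text
time_s: 24.82
tool_pos: [0.4618, 0.0101, 0.035]
tcp_rot: [[-0.041, 0.999, 0.002], [0.999, 0.041, -0.0], [-0.0, 0.002, -1.0]]
ft_force: [0.6, -0.8, 0.4]
gripper_width: 0.0147
gripper_force: 40.2
```

Request:
play_rows(
  moves=[
    [0,0,0.003,0,0,0,0.005],
    [0,0,0,0,0,0,0.005],
    [0,0,0.001,0,0,0,0.005],
    [0,0,0,0,0,0,0.005],
  ],
)

```text
time_s: 25.32
tool_pos: [0.4613, 0.0101, 0.0308]
tcp_rot: [[-0.041, 0.999, 0.001], [0.999, 0.041, -0.0], [-0.0, 0.001, -1.0]]
ft_force: [-1.2, -0.9, 4.6]
gripper_width: 0.0144
gripper_force: 40.8
```

Request:
play_rows(
  moves=[
    [0,0,0.001,0,0,0,0.005],
    [0,0,0,0,0,0,0.005],
  ],
)

```text
time_s: 25.58
tool_pos: [0.4613, 0.0101, 0.0307]
tcp_rot: [[-0.041, 0.999, 0.0], [0.999, 0.041, 0.0], [0.0, 0.0, -1.0]]
ft_force: [-5.2, -0.1, 14.8]
gripper_width: 0.0147
gripper_force: 42.0
```

Contact on the floor. Release, retreat and look.

Request:
play_rows(
  moves=[
    [0,0,0,0,0,0,0.035],
    [0,0,0,0,0,0,0.035],
    [0,0,0,0,0,0,0.035],
    [0,0,-0.03,0,0,0,0.035],
    [0,0,-0.05,0,0,0,0.035],
    [0,0,-0.05,0,0,0,0.035],
    [0,0.04,-0.02,0,0,0,0.035],
    [0,0.04,0,0,0,0,0.035],
    [0,0,0,0,0,0,0.035],
    [0,0,0,0,0,0,0.035],
  ],
)

```text
time_s: 26.82
tool_pos: [0.54, 0.0131, 0.1785]
tcp_rot: [[-0.041, 0.999, -0.001], [0.999, 0.041, -0.001], [-0.001, -0.002, -1.0]]
ft_force: [0.3, -0.4, -0.3]
gripper_width: 0.0352
gripper_force: 0.0
```

```bash
python3 - <<'E'
from h import *
f=wrist("w10.png");save(manip.grab_frame("side"),"s10.png")
E
```

```text
[0.54   0.0131 0.1785] [[-0.041, 0.999, -0.001], [0.999, 0.041, -0.001], [-0.001, -0.002, -1.0]] 26.825
```

View pics/w10.png

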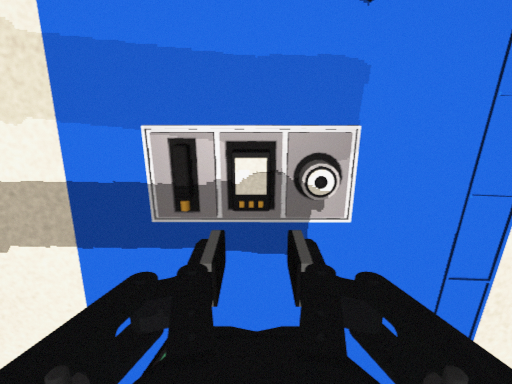

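View pics/s10.png

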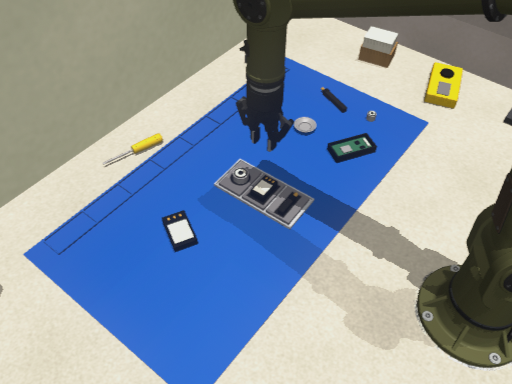

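All three lie in their pockets: antenna at (184,175), battery at (251,178), speaker at (320,180). The look-alikes and the radio haven't moved in the side view. One numeric check of the antenna's ends before I hand in.

```bash
python3 - <<'E'
from h import *
f=wrist("w11.png")
img=cv2.cvtColor(f["pixels"],cv2.COLOR_RGB2BGR)[120:230,140:360]
cv2.imwrite("pics/c11.png",cv2.resize(img,None,fx=3.6,fy=3.6,interpolation=cv2.INTER_CUBIC))
p=f["pixels"].astype(int);m=((p[...,0]>90)&(p[...,2]<p[...,0]*.6)).astype(np.uint8);m[:120]=0;m[230:]=0
__import__("h")._meas(f,m,.017,8)
E
```

```text
[0.5398 0.0132 0.1789] [[-0.041, 0.999, -0.001], [0.999, 0.041, -0.0], [-0.0, -0.001, -1.0]] 26.925
[260. 204.] [544.6 -15.7] [4.4 7. ] ang 2.4
[251. 204.] [534.7 -16.1] [4.4 7. ] ang 2.1
[241. 204.] [523.7 -16.6] [4.4 7. ] ang 1.5
[185. 206.] [461.5 -21.4] [ 9.1 11.9] ang 4.5
```

View pics/c11.png

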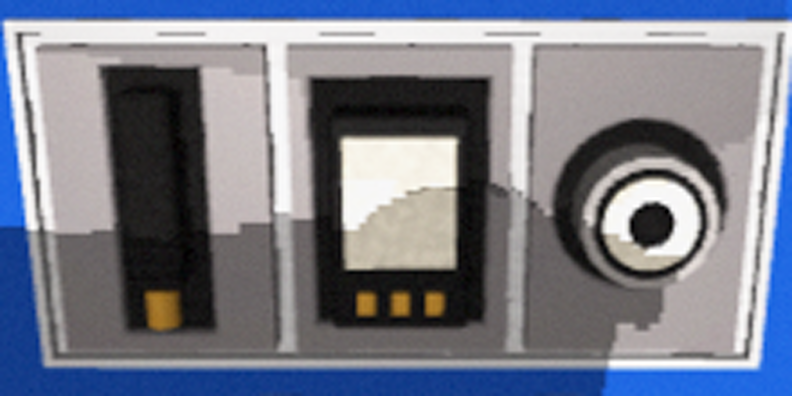

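The crop shows all three inside their pockets. The antenna's brass tip is about 3 mm clear of the pocket edge.

```bash
python3 -c "
from workcell import manip
print(manip.hand_in())"
```

```text
the job is handed in; nothing more can be done
None
```

The battery pack, loudspeaker and stub antenna each lie flat in their own pockets, same side up and released, and the job is handed in; the last pictures show the look-alikes and radio unmoved, but the hand-in gave no verdict.

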